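# Switch the test console over with the flat screwdriver

## Robot

A 6-joint arm with a two-finger parallel gripper is mounted at the origin on the work surface. World frame = base frame: x ahead of the robot, y to its left, z up, the work surface at z = 0. Lengths are in m, angles in rad, forces in N, time in s.
With the tool pointing down it reaches from about 0.25 to 0.725 m from the base axis. Payload 9.7 kg.
Tool frame: the origin (TCP) lies midway between the tips of the shut fingers; the grasp point (between the pads) lies 19 mm behind it (robot.grip_depth is the distance from the TCP to the grasp point, in m); z points along the fingers, y is the line along which they close (so a half turn about z gives the same grasp; the last joint's range is limited). The gripper opens to 85 mm and grips with 20 to 120 N. Pads are 22 mm wide; open, the fingers measure 114 mm over their backs; the gripper's body (76 mm by 85 mm) begins 54 mm behind the grasp point. The pads swing forward as they close: fully open they stand 13 mm farther back than shut.
Start: joints at [-1.103, 0.087, 0.176, 1.66, 0, 1.571], TCP at [0.248, -0.491, 0.231] pointing down, gripper open.
Joint ranges: [-3.13, 3.13], [-0.85, 1.81], [-1.15, 1.24], [-2.2, 2.28], [-1.44, 1.52], [-3.14, 3.14]. Speed limits (rad/s): [2.22, 2.22, 2.57, 3.14, 3.14, 3.14].

## Interface

Orientations are given as a rotation vector (axis times angle).
In Python, from cell import robot, capture, get_calibration gives the robot as it stands. Calls block until the motion is done:
- robot.reach(position, orientation): joint-space move of the TCP to a pose.
- robot.move_l(position, frame=None, rate=0.15): straight line of the TCP; frame=None keeps the orientation; rate is the mean speed in m/s.
- robot.movej(angles): joint-space move.
- robot.command_gripper(opening, squeeze=None): finger opening in m; squeeze is the grip in N (None keeps the last); returns when the fingers have stopped.
- robot.pause(seconds).
- robot.solve_ik(position, orientation): joint angles nearest the present ones, or None.
- capture(name): name is "scene" or "top" or "wrist"; returns the picture (384x512x3 uint8, red, green, blue); there is no depth.
- get_calibration(name): a dict with "camera_matrix" (3x3 intrinsics, pixels), "R" (3x3) and "t" (3): a world point X has camera coordinates R X + t. Camera axes: x right, y down, z forward; pixel columns grow to the right and rows downward; lengths in m; the calibration is good to about 2 mm. A picture is of the moment at which its call begins: read the wrist's pose just before it. get_calibration takes no time and is no camera call; for the wrist camera it gives the pose at the moment of the call.
A pose or a line that the arm cannot do raises robot.IKError and nothing moves.
- robot.close_job(): hands the job in; it is judged then, once.
Readings, each from a call of its own:
- robot.current_clock(): time.
- robot.current_joint_positions(): joint angles.
- robot.current_qvel(): joint speeds.
- robot.current_tau(): joint torques, N m.
- robot.current_position(): TCP position.
- robot.current_ee_rot(): TCP orientation.
- robot.current_wrist_force(): force on the tool from outside, world axes, zero at the start.
- robot.current_moment(): the same for the moment, N m.
- robot.current_grip_width(): finger opening in m.
- robot.current_grip_force(): force on a finger pad.
Only numpy, scipy, OpenCV 4.12 (cv2) and the standard library are available. Lean on these libraries where they do the work, as an engineer would, in place of code of your own. Each camera call takes 0.05 s, during which the arm holds its last target. There are 200 camera calls.

## Task

Take the big flat screwdriver (hexagonal handle) out of the tool rack, hold it square to the console's sloping panel with its blade in the slotted selector, and turn the selector a quarter turn clockwise to its stop, so that its slot lies level. Then lower the screwdriver, without dropping it, back into the same hole of the rack that it came from. Touch the console only with the screwdriver, and leave the other tools and everything else on the bench where they are.

Things in the scene. Friction and masses are not known exactly. Their poses are not given: they have to be found in the camera images.
- screwdriver_center (a point): Centre of the screwdriver's black hexagonal handle, which is 80 mm long (40 mm either side of this point along z) and 26 mm across flats. z runs from blade to butt, x across the blade's width, y across its thickness. The three pairs of flats face along y and along y turned by +60 and -60 degrees about z. The blade's end lies 125 mm from this point along -z. About 140 g.
- screwdriver: The same loose screwdriver, 165 mm long; origin in the middle of the blade's end, axes as above. Steel blade 16 mm wide (x), 3 mm thick (y), thinned to 2 mm at its end; 10 mm round shaft; a 31 mm round collar 80 to 85 mm above the origin, then the handle. It hangs upright in one rack hole, blade down, collar on the rack's plate. The other tools have shorter, round handles.
- selector_slot (a point): Centre of the slot's mouth, on the axis of the selector: a 36 mm steel disc on the console's sloping panel with one straight slot right across, 5.5 mm wide, 6 mm deep, mouth chamfered to 9.5 mm. z: the panel's outward normal, 30 degrees from vertical, leaning to the console's front. x: along the slot, turns with it. A dark collar (inside 37 mm, outside 52 mm) stands 4 mm above the disc.
- selector (a joint): Turn of the selector in rad, clockwise positive seen facing the panel. 0: the slot runs straight up and down the slope; 1.571: a quarter turn on, the slot lies level, at a fixed stop. It starts between 0 and 0.25, turns stiffly (0.05 N m) and stays where it is left. A blade has about 0.2 rad of play in the slot either way.
- rack: Tool rack, fixed: an aluminium plate 70 x 250 mm, its top 94 mm above the bench, on two end cheeks. Origin at the centre of its underside; three holes, 22 mm in diameter, lie along its y at -75, 0 and +75 mm. A tool hangs in each; which holds the screwdriver varies.
- console: Test console, fixed: dark grey wedge-shaped box 170 mm deep, 190 mm wide, 45 mm high in front and 126 mm at the back, with a small yellow-green display at the top of its sloping panel. The display stands 14 mm proud, 41 mm and more up the slope from the selector's axis. Origin at the centre of its underside, x from front to back; the front is turned roughly to the robot.
- nutdriver: Nut driver hanging in the rack: 13 mm round shaft, black round waisted handle 30 mm across, its top 144 mm above the bench. Origin at its lower end. Leave it alone.
- probe: Scriber hanging in the rack: thin 6 mm needle shaft, 30 mm grey disc, 16 mm round dark steel grip, its top 145 mm above the bench. Origin at its lower end. Leave it alone.
- housing: black plastic control-unit housing with two connector sockets, 110 x 75 x 38 mm, loose on the bench. Origin at the centre of its underside. Leave it alone.
- board: green circuit board with dark underside block and silver capacitors, 100 x 75 x 18 mm, loose on the bench. Origin at the centre of its underside. Leave it alone.
- tape: blue roll of tape lying flat, 90 mm across, 22 mm high. Origin at the centre of its underside. Leave it alone.
- meter: orange hand multimeter lying on its back, 150 x 80 x 43 mm. Origin at the centre of its underside. Leave it alone.
- jar: clear jar with a steel cap, 64 mm across, 85 mm high. Origin at the centre of its underside. Leave it alone.
- brush: wooden-handled brush lying on the bench, 160 mm long. Origin at the centre of its underside. Leave it alone.
Mind the look-alikes: they are no part of the job. Leave any red look-alike of the screwdriver alone.

How it is judged:
On the way, in this order (a step that is already met when the one before it is completed fails the run):
1. the screwdriver is drawn out of the rack (distance of screwdriver_center from where it was at the start of the episode above 0.07 m), for 0.1 s.
2. the selector is turned to its stop with the blade in the slot and the screwdriver square to the panel (within 0.3 rad) (value of joint selector above 1.43 rad and distance between screwdriver and selector_slot below 0.018 m and angle between the z axis of screwdriver and the z axis of selector_slot, either way round below 0.3 rad), for 0.1 s.
At the end, for the whole second after the job is handed in: The selector stands within 0.14 rad of its stop (value above 1.43); the screwdriver hangs upright (within 0.12 rad) and at rest in the hole it came from, its handle within 12 mm of where it started (value of joint selector above 1.43 rad and distance of screwdriver_center from where it was at the start of the episode below 0.012 m and angle between screwdriver_center's own z axis and vertical below 0.12 rad and linear speed of screwdriver below 0.02 m/s); the robot touches nothing.
It fails at once if the robot itself touches the console or its selector (more than 2 N) (contact force between any of the fingers, the arm and console above 2 N).
It fails at once if the screwdriver is dropped (it falls faster than 0.5 m/s out of the fingers) (contact force between the fingers and screwdriver below 0.1 N and linear speed of screwdriver above 0.5 m/s).
It fails at once if another tool in the rack is moved more than 25 mm (distance of any of nutdriver, probe from where it was at the start of the episode above 0.025 m).
It fails at once if something else on the bench is moved more than 30 mm (distance of any of housing, board, tape, meter, jar, brush from where it was at the start of the episode above 0.03 m).
It also fails if it takes over 58 s, if anything falls off the work surface, if the arm or the gripper's body presses on something with over 40 N, if the wrist force passes 120 N, or if a joint passes its speed limit or range.

## Working session

There is one attempt and no reset: what is moved stays moved. The work goes in short steps, each a Python script; the robot and the scene stay as the last script left them, time stands still between calls to the robot, and variables do not carry over. Pictures are saved under pics/ and viewed, at most 10 in all, crops included, and the job is handed in when it is done.

```bash
ls; mkdir -p pics
python3 - <<'E'
from cell import robot,capture,get_calibration
import cv2,numpy as np
for n in("scene","top"):
    cv2.imwrite(f"pics/{n}0.png",cv2.resize(capture(n),None,fx=1.5,fy=1.5,interpolation=cv2.INTER_CUBIC)[:,:,::-1])
    c=get_calibration(n);print(n,c['camera_matrix'].tolist(),np.round(-c['R'].T@c['t'],3))
print(robot.current_clock())
E
```

```text
pics
scene [[349.82758957441035, 0.0, 260.74881938444815], [0.0, 349.82758957441035, 197.8005139654018], [0.0, 0.0, 1.0]] [ 1.138 -0.487  0.821]
top [[370.2207296726882, 0.0, 250.62915126812658], [0.0, 370.2207296726882, 189.20386139882964], [0.0, 0.0, 1.0]] [ 0.288 -0.019  1.373]
0.1
```

View pics/scene0.png

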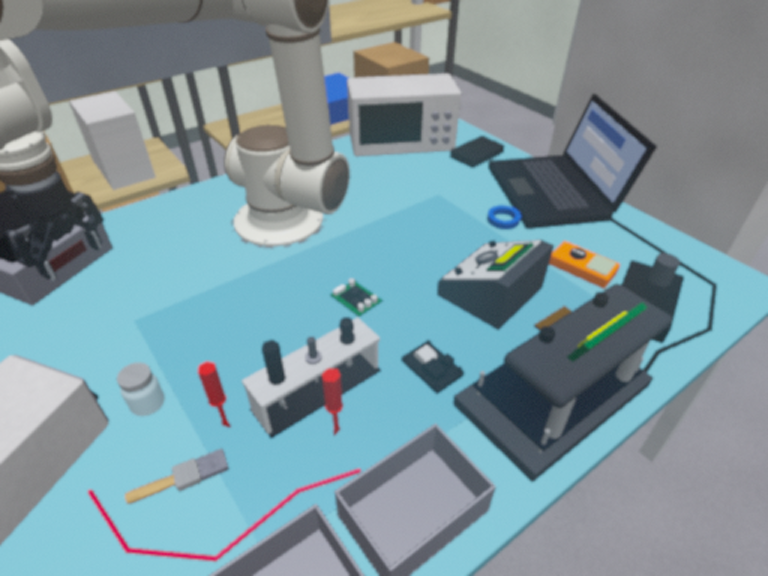

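View pics/top0.png

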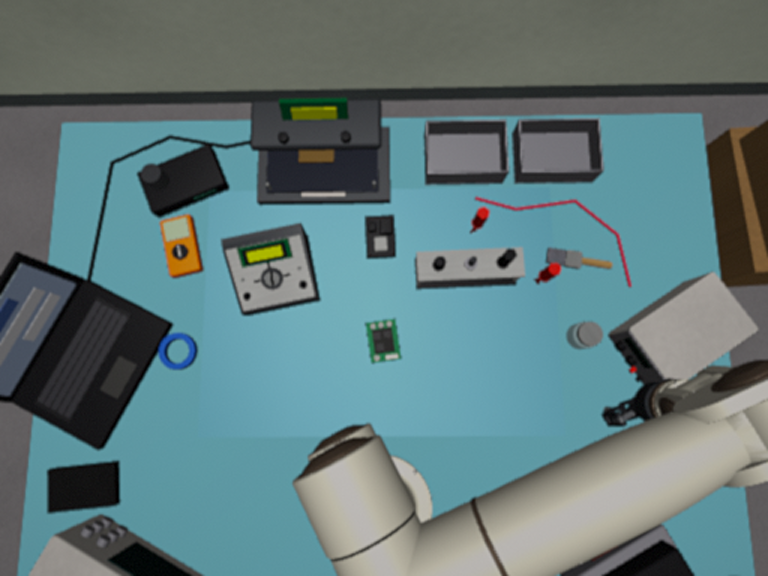

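Candidates (scene picture, 1.5x): black tall handle (273,362), grey grip with disc (312,350), black short waisted handle (347,330), red look-alikes (210,385) and (333,390). The tall black handle, at (507,258) in the top view, fits the screwdriver. The short waisted one is the nut driver and the thin grip is the scriber. The console's selector is at (273,278) in the top view.

```bash
cat > h.py <<'E'
from cell import robot,capture,get_calibration
import cv2,numpy as np
from scipy.spatial.transform import Rotation as R
def ray(n,u,v,c=None):
    c=c or get_calibration(n); d=c['R'].T@np.linalg.inv(c['camera_matrix'])@[u,v,1.]
    return -c['R'].T@c['t'],d
def onz(n,u,v,z,c=None):
    o,d=ray(n,u,v,c); return o+d*(z-o[2])/d[2]
def tri(obs):
    A=0;b=0
    for o,d in obs:
        d=d/np.linalg.norm(d);P=np.eye(3)-np.outer(d,d);A=A+P;b=b+P@o
    return np.linalg.solve(A,b)
def proj(X,c):
    p=c['camera_matrix']@(c['R']@np.asarray(X,float)+c['t']); return p[:2]/p[2]
E
python3 - <<'E'
from h import *
np.set_printoptions(precision=4,suppress=True)
t=lambda u,v,z:onz("top",u/1.5,v/1.5,z)
print("rack",[t(*p,.094) for p in[(416,251),(523,248),(524,277),(416,280)]])
print("drv",t(510,256,.179),onz("scene",272/1.5,345/1.5,.179))
for a,b in[((556,266),(207,368)),((537,282),(225,425)),((483,210),(332,375)),((471,232),(337,430))]:
    print("red",tri([ray("top",a[0]/1.5,a[1]/1.5),ray("scene",b[0]/1.5,b[1]/1.5)]))
print("sel",t(273,278,.085),tri([ray("top",273/1.5,278/1.5),ray("scene",487/1.5,257/1.5)]))
print("cons",[t(*p,z) for p,z in[((222,241),.126),((304,226),.126),((318,298),.045),((243,313),.045)]])
c=get_calibration("wrist");p=robot.current_position();Rt=R.from_rotvec(robot.current_ee_rot()).as_matrix()
print("cam in tool",Rt.T@(-c['R'].T@c['t']-p), (c['R']@Rt)); print(Rt,c['camera_matrix'])
E
```

```text
rack [array([ 0.5932, -0.0892,  0.094 ]), array([ 0.5981, -0.3409,  0.094 ]), array([ 0.5287, -0.3397,  0.094 ]), array([ 0.5236, -0.088 ,  0.094 ])]
drv [ 0.5598 -0.2902  0.179 ] [ 0.5655 -0.2877  0.179 ]
red [ 0.539  -0.3912  0.169 ]
red [ 0.5328 -0.393   0.0043]
red [ 0.6686 -0.2377  0.1678]
red [ 0.6625 -0.2351  0.0038]
sel [0.5328 0.2498 0.085 ] [0.5331 0.2503 0.0898]
cons [array([0.6136, 0.3628, 0.126 ]), array([0.6478, 0.1722, 0.126 ]), array([0.4902, 0.1473, 0.045 ]), array([0.4548, 0.3286, 0.045 ])]
cam in tool [ 0.0693  0.0001 -0.1427] [[-0.0009  1.      0.0001]
 [-0.9618 -0.0009 -0.2737]
 [-0.2737 -0.0004  0.9618]]
[[ 0.8926  0.4509 -0.0006]
 [ 0.4509 -0.8926  0.0011]
 [-0.     -0.0012 -1.    ]] [[343.3      0.     253.1361]
 [  0.     343.3    184.028 ]
 [  0.       0.       1.    ]]
```

Run:
```python
from h import *
p=robot.current_position();print(p)
robot.command_gripper(0.085)
def down(yaw): # tool z down, tool x at yaw
    x=np.array([np.cos(yaw),np.sin(yaw),0]);z=np.array([0,0,-1.]);return R.from_matrix(np.c_[x,np.cross(z,x),z]).as_rotvec()
for y in(-90,0,63,90): print(y,robot.solve_ik([.562,-.289,.27],down(np.radians(y))))
robot.reach([.562,-.289,.27],down(np.radians(90)))
robot.pause(.3)
c=get_calibration("wrist");im=capture("wrist");np.savez("w1.npz",im=im,**c)
cv2.imwrite("pics/w1.png",cv2.resize(im,None,fx=1.5,fy=1.5,interpolation=cv2.INTER_CUBIC)[:,:,::-1])
for z in(.179,.099):print(z,proj([.562,-.289,z],c)*1.5)
print(robot.current_clock())
```

```text
[ 0.2478883  -0.49072603  0.23066597]
-90 [-0.47497055  0.31750129  0.52098838  1.77428343  0.         -2.04576688]
0 [-0.47497055  0.31750129  0.52098838  1.77428343  0.          2.6666221 ]
63 [-0.47497055  0.31750129  0.52098838  1.77428343  0.          1.56706467]
90 [-0.47497055  0.31750129  0.52098838  1.77428343  0.          1.09582578]
0.179 [381.13060003 280.29603518]
0.099 [380.68200517 244.054436  ]
2.0667
```

View pics/w1.png

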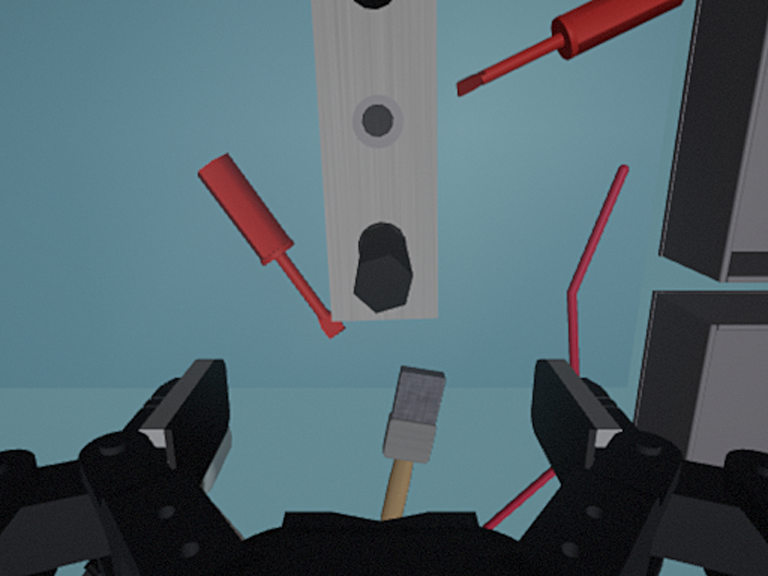

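The view shows the black hexagonal handle at (382,280), the scriber at (378,120) and the nut driver at the top edge. Both red look-alikes lie clear of the hole and are left alone. I'll enlarge the handle to confirm it and read the hex angle.

Run:
```python
from h import *
d=np.load("w1.npz");im=d['im'][140:220,215:295]
g=np.clip(im.astype(float)*2.2,0,255).astype(np.uint8)
cv2.imwrite("pics/w1c.png",cv2.resize(g,None,fx=7,fy=7,interpolation=cv2.INTER_CUBIC)[:,:,::-1])
```

```text
(no output)
```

View pics/w1c.png

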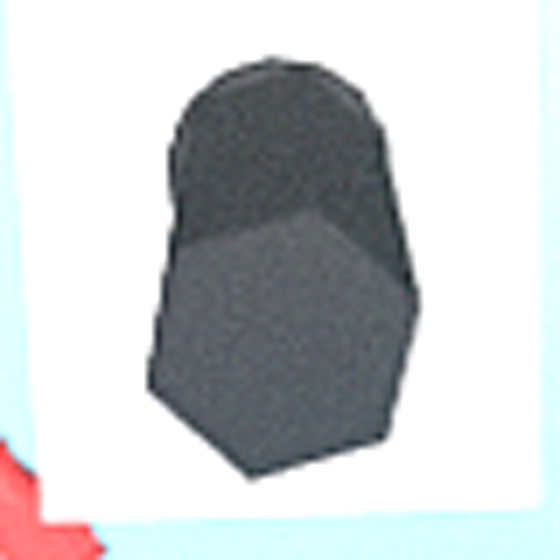

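The crop confirms the hexagonal butt, collar behind it, with corners at (180,247), (310,208), (420,300), (388,438), (252,478) and (148,385).

Run:
```python
from h import *
np.set_printoptions(precision=4,suppress=True)
d=np.load("w1.npz");c={k:d[k] for k in('camera_matrix','R','t')}
V=np.array([onz("wrist",215+(u-3)/7,140+(v-3)/7,.179,c) for u,v in[(180,247),(310,208),(420,300),(388,438),(252,478),(148,385)]])[:,:2]
m=V.mean(0);r=V-m;a=np.arctan2(r[:,1],r[:,0])
print(m,np.hypot(*r.T)*np.sqrt(3)/2*2, "vertex ang mod60",np.degrees(np.angle(np.exp(6j*a).mean()))/6)
```

```text
[ 0.5626 -0.2904] [0.0251 0.025  0.0253 0.0256 0.0256 0.025 ] vertex ang mod60 17.456262045499574
```

```bash
cat >> h.py <<'E'
def down(yaw):
    x=np.array([np.cos(yaw),np.sin(yaw),0]);z=np.array([0,0,-1.]);return R.from_matrix(np.c_[x,np.cross(z,x),z]).as_rotvec()
GY=np.radians(77.5);GP=np.array([.5626,-.2902,.125])
E
python3 - <<'E'
from h import *
o=down(GY)
robot.reach(GP+[0,0,.13],o)
robot.move_l(GP,rate=.12)
f0=robot.current_wrist_force()
w=robot.command_gripper(0.0,squeeze=70);robot.pause(.2)
print(w,robot.current_grip_width(),robot.current_grip_force(),robot.current_wrist_force()-f0,robot.current_position())
E
```

```text
False 0.02491948330243442 69.00292451027781 [0.14289269 0.35444187 3.51401579] [ 0.56270911 -0.29025396  0.12529374]
```

Run:
```python
from h import *
np.set_printoptions(precision=4,suppress=True)
robot.move_l(GP+[0,0,.04],rate=.08);print(robot.current_wrist_force(),robot.current_grip_width())
robot.move_l(GP+[0,0,.16],rate=.12);robot.pause(.2)
c=get_calibration("wrist");im=capture("wrist")
np.savez("w2.npz",im=im,**c)
tip=robot.current_position()+[0,0,-.111]
p=proj(tip,c);print(p,robot.current_wrist_force(),robot.current_grip_width(),robot.current_clock())
x0,y0=int(p[0])-50,int(p[1])-50
print(x0,y0)
g=np.clip(im[max(y0,0):y0+110,x0:x0+100].astype(float)*1.5,0,255).astype(np.uint8)
cv2.imwrite("pics/w2c.png",cv2.resize(g,None,fx=5,fy=5,interpolation=cv2.INTER_CUBIC)[:,:,::-1])
```

```text
[ 0.0662 -0.2377 -1.4225] 0.024874615289927033
[253.5618 180.4224] [-0.8579  0.6463 -0.9307] 0.02521060065087566 6.45
203 130
```

View pics/w2c.png

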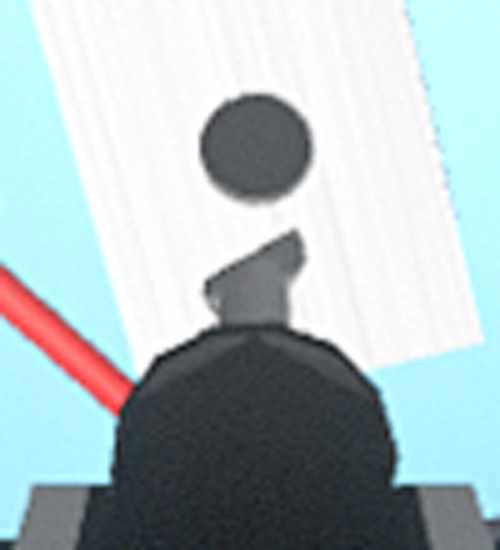

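The blade line runs from (205,285) to (300,232) in the crop, so its width lies at -60° from tool x. The tip is within a pixel of its predicted place, so the driver is on the tool axis. Next I'll look at the selector.

```bash
cat >> h.py <<'E'
def pan(psi):
    c,s=np.cos(psi),np.sin(psi)
    n=np.array([-.5*c,-.5*s,np.sqrt(.75)]);u=np.array([np.sqrt(.75)*c,np.sqrt(.75)*s,.5]);r=np.array([s,-c,0]);return n,u,r
def toolrot(psi,q): # q: clockwise angle of blade width from upslope
    n,u,r=pan(psi);a=np.radians(240)-q
    X=np.cos(a)*u-np.sin(a)*r; return R.from_matrix(np.c_[X,np.cross(-n,X),-n]).as_rotvec()
TIP=.111
E
python3 - <<'E'
from h import *
np.set_printoptions(precision=4,suppress=True)
psi=np.radians(10.6);n,u,r=pan(psi);S=np.array([.533,.250,.088]);o=toolrot(psi,.12)
X=R.from_rotvec(o).as_matrix()[:,0];Y=R.from_rotvec(o).as_matrix()[:,1]
P=[S+n*(TIP+.07)-X*.02+Y*d for d in(.035,-.035)]
for q in(0,.12,1.7):print(robot.solve_ik(S+n*(TIP+.05),toolrot(psi,q)),robot.solve_ik(S+n*(TIP-.006),toolrot(psi,q)))
robot.reach([.56,-.1,.36],down(np.radians(140)))
robot.reach(P[0]+[0,0,.03],o)
for k in(0,1):
    robot.move_l(P[k],rate=.2);robot.pause(.25)
    c=get_calibration("wrist");im=capture("wrist");np.savez(f"s{k}.npz",im=im,**c)
    p=proj(S,c);x0,y0=int(p[0])-60,max(int(p[1])-50,0);print(k,p,x0,y0)
    cv2.imwrite(f"pics/s{k}.png",cv2.resize(np.clip(im[y0:y0+100,x0:x0+120]*1.4,0,255).astype(np.uint8),None,fx=6,fy=6,interpolation=cv2.INTER_CUBIC)[:,:,::-1])
print(robot.current_clock(),robot.current_grip_width())
E
```

```text
[ 0.5875 -0.5105 -0.435   1.158  -0.1971 -0.694 ] [ 0.5603 -0.4565 -0.4956  1.0387 -0.1843 -0.7184]
[ 0.5875 -0.5105 -0.435   1.158  -0.1971 -0.574 ] [ 0.5603 -0.4565 -0.4956  1.0387 -0.1843 -0.5984]
[ 0.5875 -0.5105 -0.435   1.158  -0.1971  1.006 ] [ 0.5603 -0.4565 -0.4956  1.0387 -0.1843  0.9816]
0 [217.4313 139.7326] 157 89
1 [289.3745 140.618 ] 229 90
10.1833 0.02517753689164443
```

View pics/s0.png

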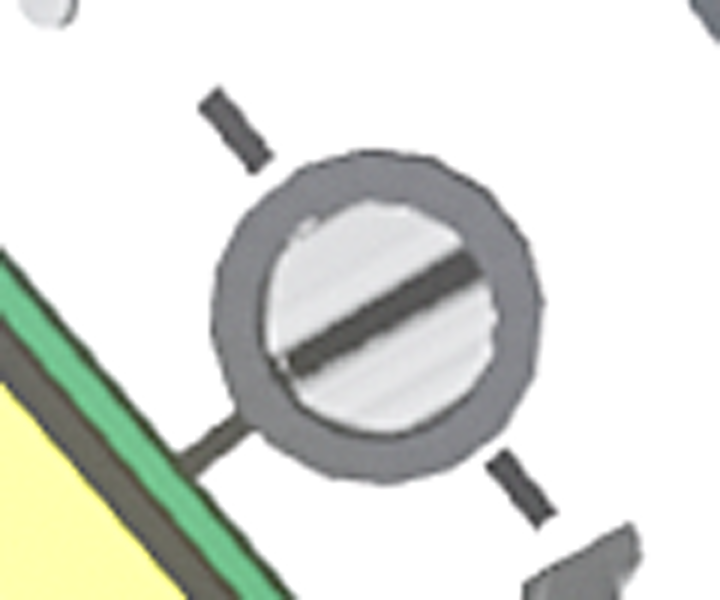

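View pics/s1.png

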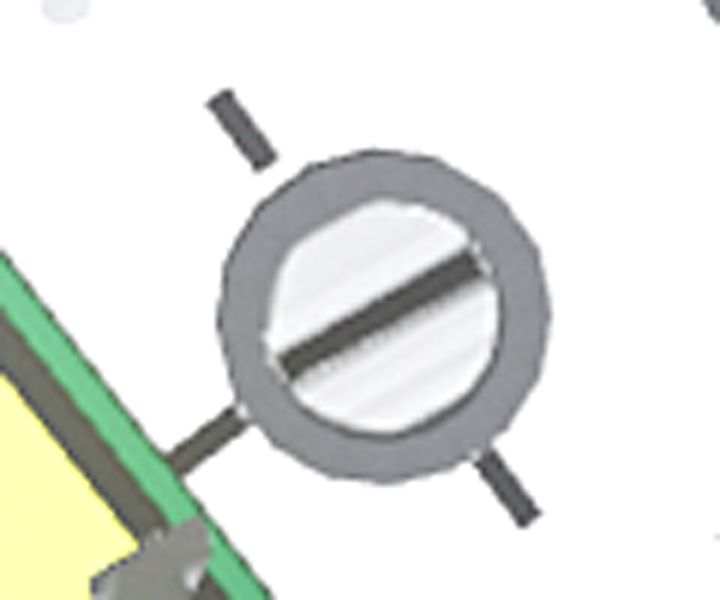

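Both views show the slot clearly: in s0 from (290,365) to (475,262), in s1 from (285,363) to (478,265). The level tick marks run from (235,130) to (521,490) in s0 and from (240,130) to (508,490) in s1.

Run:
```python
from h import *
np.set_printoptions(precision=4,suppress=True)
psi=np.radians(10.6);n,u,r=pan(psi)
D=[np.load(f"s{k}.npz") for k in(0,1)];C=[{k:d[k] for k in('camera_matrix','R','t')} for d in D]
O=[(157,89),(229,90)]
px=lambda k,u_,v_:(O[k][0]+(u_-2.5)/6,O[k][1]+(v_-2.5)/6)
ry=lambda k,p:ray("wrist",*px(k,*p),C[k])
S=tri([ry(0,(382,314)),ry(1,(382,315))]);print("S",S,[ (proj(S,C[k])-px(k,382,314.5))*6 for k in(0,1)])
def onp(k,p,h=0):
    o,d=ry(k,p);return o+d*((S+n*h-o)@n)/(d@n)
for k,(a,b),(t1,t2) in[(0,((290,365),(475,262)),((235,130),(521,490))),(1,((285,363),(478,265)),((240,130),(508,490)))]:
    e=onp(k,a)-onp(k,b);f=onp(k,t2,-.002)-onp(k,t1,-.002)
    print("slot cw from u",np.arctan2(e@r,e@u),"level tick vs r",np.arctan2(-f@u,-f@r),np.linalg.norm(e))
c=C[0];print("tip check",proj(robot.current_position()-n*TIP,C[1]))
```

```text
S [0.531  0.2522 0.0878] [array([0.0009, 0.3208]), array([ 0.0213, -0.3223])]
slot cw from u 0.14167324159596026 level tick vs r 0.007570116349318336 0.03387952395496969
slot cw from u 0.16528670683368513 level tick vs r 0.01346867289805904 0.03373953944989137
tip check [253.1535 180.7502]
```

Run:
```python
from h import *
np.set_printoptions(precision=3,suppress=True)
psi=np.radians(10.6);n,u,r=pan(psi);S=np.array([.531,.2522,.0878]);o=toolrot(psi,.153)
robot.reach(S+n*(TIP+.05),o);robot.move_l(S+n*(TIP+.012),rate=.1);robot.pause(.2)
f0=robot.current_wrist_force();m0=robot.current_moment()
for d in(.006,.002,0,-.002,-.0035,-.005):
    robot.move_l(S+n*(TIP+d),rate=.03);robot.pause(.05)
    f=robot.current_wrist_force()-f0;print(d,"fn,u,r",np.array([f@n,f@u,f@r]),robot.current_grip_width())
    if f@n>8:break
print(robot.current_clock(),robot.current_joint_positions(),m0)
```

```text
0.006 fn,u,r [0.164 1.156 0.319] 0.025303695218348108
0.002 fn,u,r [0.63  0.396 0.888] 0.025260995016118542
0 fn,u,r [ 0.131  0.344 -0.031] 0.02503775975377228
-0.002 fn,u,r [-1.225  1.37  -0.507] 0.025172754151515566
-0.0035 fn,u,r [3.172 0.906 0.335] 0.02503861351876442
-0.005 fn,u,r [17.144 -3.316  0.129] 0.025040959118799166
13.1583 [ 0.568 -0.46  -0.494  1.044 -0.188 -0.558] [-0.072  0.583 -0.005]
```

Run:
```python
from h import *
np.set_printoptions(precision=3,suppress=True)
psi=np.radians(10.6);n,u,r=pan(psi);S=np.array([.531,.2522,.0878])
robot.move_l(S+n*(TIP-.0038),rate=.03);robot.pause(.1)
f0=robot.current_wrist_force();m0=robot.current_moment();j=np.array(robot.current_joint_positions());print(f0@n)
for a in(.1,.25,.4,.6):
    k=j.copy();k[5]+=a;robot.movej(k);robot.pause(.05)
    m=robot.current_moment()-m0;f=robot.current_wrist_force()-f0
    print(a,"m_n",m@n,"f",np.array([f@n,f@u,f@r]),robot.current_grip_width())
c=get_calibration("wrist");im=capture("wrist")
p=proj(S,c);x0,y0=int(p[0])-60,int(p[1])-60
cv2.imwrite("pics/t1.png",cv2.resize(np.clip(im[y0:y0+100,x0:x0+120]*1.4,0,255).astype(np.uint8),None,fx=6,fy=6,interpolation=cv2.INTER_CUBIC)[:,:,::-1])
```

```text
8.47231522662109
0.1 m_n 0.07641332032312281 f [-3.34   1.438 -0.033] 0.025410215981298986
0.25 m_n 0.028670396337522705 f [-3.829  1.386  1.409] 0.025163932861312563
0.4 m_n 0.06765015152510964 f [-2.598  1.053  1.597] 0.025191718174535013
0.6 m_n 0.04762339742417708 f [-2.592  1.129  2.003] 0.025083642147665456
```

View pics/t1.png

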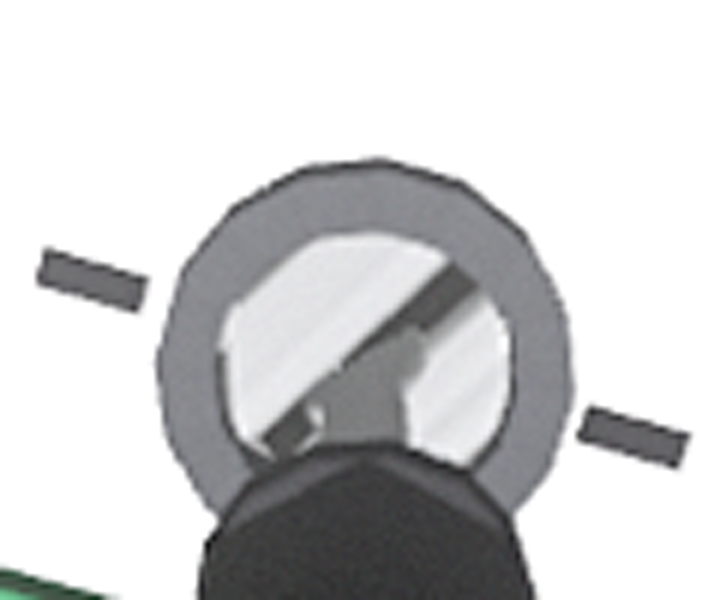

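The blade sits in the slot at (370,360) and the slot is following it with a little lag. I'll go on to the stop.

Run:
```python
from h import *
np.set_printoptions(precision=3,suppress=True)
psi=np.radians(10.6);n,u,r=pan(psi)
f0=robot.current_wrist_force();m0=robot.current_moment();j=np.array(robot.current_joint_positions())
for a in np.r_[.9,1.2,1.4,np.arange(1.46,1.8,.04)]:
    k=j.copy();k[5]+=a-.6;robot.movej(k);robot.pause(.05)
    m=robot.current_moment()-m0;f=robot.current_wrist_force()-f0
    print(round(a,2),"q",round(a+.153,3),"m_n",m@n,"f",np.array([f@n,f@u,f@r]),robot.current_grip_width())
    if m@n>.25:break
robot.pause(.3)
c=get_calibration("wrist");im=capture("wrist");S=np.array([.531,.2522,.0878])
p=proj(S,c);x0,y0=int(p[0])-60,int(p[1])-60
cv2.imwrite("pics/t2.png",cv2.resize(np.clip(im[y0:y0+100,x0:x0+120]*1.4,0,255).astype(np.uint8),None,fx=6,fy=6,interpolation=cv2.INTER_CUBIC)[:,:,::-1])
print(robot.current_clock())
```

```text
0.9 q 1.053 m_n -0.0663342394080389 f [ 1.106 -1.071 -0.122] 0.025161873608972794
1.2 q 1.353 m_n -0.11258940554942777 f [ 1.333 -0.898 -0.394] 0.025462715111921014
1.4 q 1.553 m_n -0.043172921609829024 f [ 0.574 -2.093  0.315] 0.025050737491143612
1.46 q 1.613 m_n -0.04430346870950093 f [ 1.215 -2.739 -0.228] 0.02500655228949365
1.5 q 1.653 m_n 0.0029877999394525272 f [ 0.417 -2.428 -0.676] 0.025166142092050977
1.54 q 1.693 m_n -0.07562780585256229 f [ 0.591 -2.137 -0.592] 0.025185910965110248
1.58 q 1.733 m_n 0.011856894314574502 f [ 0.508 -2.124 -0.512] 0.025388052863882356
1.62 q 1.773 m_n -0.012165541056420094 f [ 1.381 -1.834 -0.963] 0.02517130728767195
1.66 q 1.813 m_n -0.022823059293010792 f [ 0.716 -1.175 -0.195] 0.02526274669118637
1.7 q 1.853 m_n 0.03196074706247776 f [ 1.95  -2.01  -1.251] 0.024955383055118536
1.74 q 1.893 m_n 0.12803303604025407 f [ 0.732 -2.552 -1.279] 0.025294848072953645
1.78 q 1.933 m_n 0.15287080434313868 f [ 2.408 -1.622 -0.359] 0.025235224028778636
19.1333
```

View pics/t2.png

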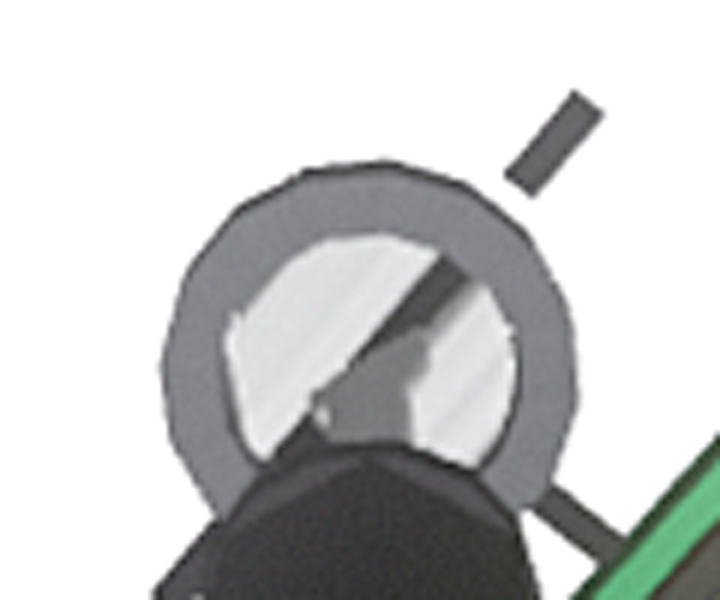

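The slot now lines up with the level mark and the moment rises against the stop. I'll ease off within the play, withdraw, and go back above the hole.

Run:
```python
from h import *
np.set_printoptions(precision=3,suppress=True)
psi=np.radians(10.6);n,u,r=pan(psi)
j=np.array(robot.current_joint_positions());j[5]-=.17;robot.movej(j);robot.pause(.1)
p=np.array(robot.current_position())
robot.move_l(p+n*.03,rate=.05);robot.move_l(p+n*.12,rate=.15)
robot.reach([.56,-.1,.36],down(np.radians(120)))
robot.reach(GP+[0,0,.16],down(GY));robot.pause(.3)
c=get_calibration("wrist");im=capture("wrist")
print(proj(robot.current_position()+[0,0,-TIP],c),robot.current_position(),robot.current_clock(),robot.current_grip_width())
a=np.clip(np.hstack([np.load("w2.npz")['im'][130:240,203:303],im[130:240,203:303]])*1.5,0,255).astype(np.uint8)
cv2.imwrite("pics/r1.png",cv2.resize(a,None,fx=4,fy=4,interpolation=cv2.INTER_CUBIC)[:,:,::-1])
```

```text
[253.167 180.529] [ 0.563 -0.289  0.286] 23.5917 0.025086418792449203
```

View pics/r1.png

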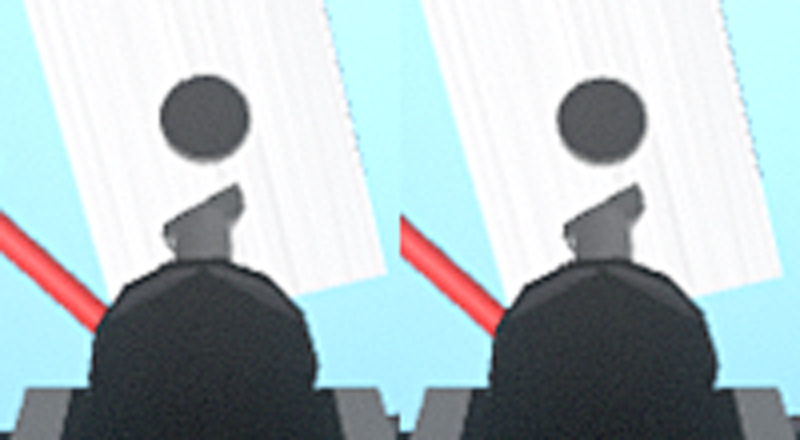

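The driver sits in the fingers exactly as it did after drawing, with the tip at the same pixel in both halves and the hole at (602,120). Now I'll lower it with a force watch.

Run:
```python
from h import *
np.set_printoptions(precision=3,suppress=True)
o=down(GY);robot.move_l(GP+[0,0,.13],o,rate=.1);robot.pause(.2);f0=robot.current_wrist_force()
ok=True
for d in(.1,.085,.075,.065,.05,.03,.015,.006,.003,.0015,.0005,-.0005):
    robot.move_l(GP+[0,0,d],o,rate=.08 if d>.01 else .03);f=robot.current_wrist_force()-f0
    print(d,f)
    if np.linalg.norm(f)>7: ok=d<.007;break
print(ok,robot.current_position(),robot.current_clock())
if ok:
    robot.command_gripper(.04);robot.pause(.3);robot.command_gripper(.085);robot.pause(.2)
    robot.move_l(GP+[0,0,.16],rate=.1);robot.pause(.5)
    im=capture("wrist");c=get_calibration("wrist");print(proj([.5626,-.2904,.179],c),robot.current_grip_force(),robot.current_clock())
    cv2.imwrite("pics/r2.png",im[:,:,::-1])
```

```text
0.1 [ 0.226  0.551 -0.784]
0.085 [ 0.023  0.999 -0.793]
0.075 [ 0.806  1.247 -0.858]
0.065 [0.629 1.733 0.264]
0.05 [-0.322 -0.017 -0.135]
0.03 [ 0.56   0.434 -1.921]
0.015 [ 0.108  0.376 -0.61 ]
0.006 [-0.245  0.041 -1.058]
0.003 [ 0.41   0.183 -1.215]
0.0015 [-0.105  0.418 -1.165]
0.0005 [ 0.173  1.115 -1.482]
-0.0005 [-1.06   1.98   4.771]
True [ 0.563 -0.29   0.125] 28.1667
[253.443 182.327] 0.0 31.7833
```

I've used all ten picture views, so I'll check numerically that the driver is seated before handing in.

Run:
```python
from h import *
robot.reach([.562,-.289,.27],down(np.radians(90)));robot.pause(.4)
im=capture("wrist");a=np.load("w1.npz")['im']
f=lambda i:cv2.moments((i[140:205,225:285].max(2)<75).astype(np.uint8),True)
for i in(a,im):
    m=f(i);print(m['m00'],m['m10']/m['m00'],m['m01']/m['m00'])
print(robot.current_clock());robot.close_job()
```

```text
1764.0 29.980725623582767 37.8202947845805
1752.0 29.174657534246574 38.31849315068493
32.5583
the job is handed in; nothing more can be done
```

I turned the selector a quarter turn to its stop and lowered the screwdriver back into its own rack hole. I handed the job in at 32.6 s of the 58 s allowed. In the last check the handle was within a pixel of its starting place in the wrist camera. I don't have the judge's verdict.

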